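# Lay the second honeycomb course of cells in the stacking jig

### The job

Build the honeycomb block in the stacking jig: first push the orange sliding clamp in until the three loose cells of the bottom course are closed up tight against one another and against the ledge. Then roll the two waiting cells off the white ledge along the bottom course, so that each comes to rest in its own hollow between two cells below, without lifting them up out of the jig. Leave the board, cutters, tape and standing cell beside the jig where they are.

Things in the scene. Friction and masses are not known exactly. Their poses are not given: they have to be found in the camera images.
- jig: Stacking jig fixed to the bench: aluminium base plate 124 x 315 mm, 10 mm thick, long axis along the jig's y. Origin: centre of its underside; z up. From +y to -y: white ledge, bottom course (floor 10 mm above the bench), orange clamp. Two blue cheeks, tops 52 mm above the bench, bound a channel 76 mm wide (x = +-38 mm) from y = +157 to -83 mm; beside the clamp there are only rails 22 mm high.
- ledge (a point): Middle of the edge of the white ledge, next to the bottom course: jig y = +32.5 mm, 42.4 mm above the bench. Axes as the jig's. The ledge is level, 76 mm wide and runs 125 mm from here in the jig's +y. Four ribs, 2 mm high, cross it 18, 37, 90 and 109 mm from here; the waiting cells lie between them and roll over a rib with a push of 1 to 2 N.
- clamp (a joint): Travel (m) of the orange sliding clamp, a block 74 mm wide, 32 mm long, top 41 mm above the bench. 0 = fully open; grows as it moves in the jig's +y towards the course; stop at 0.022. It stays where it is left; moving it takes about 10 N. The course is tight at about 0.016, where the push meets firm resistance (15 to 25 N in all is right).
- clamp_push (a point): Middle of the clamp's outer (jig -y) face, 26 mm above the bench: push here in the jig's +y. Behind it the base plate (top 10 mm above the bench) is bare for 30 mm and more, then comes the bare bench. Axes as the jig's.
- low_1_center (a point): Centre of the first bottom cell, nearest the ledge: grey can, 32.4 mm diameter, 72 mm long, lying along the jig's x. Own x along the can; y and z turn as it rolls. Bottom cells start with gaps of some mm; closed up, their centres are 32.4 mm apart at jig y = +16, -16 and -48.5 mm, 26 mm above the bench.
- low_2_center (a point): Centre of the second (middle) bottom cell, as the first.
- low_3_center (a point): Centre of the third bottom cell, nearest the clamp, as the first.
- cell_front_center (a point): Centre of the front waiting cell (grey can, 32.4 mm diameter, 72 mm long, 0.1 to 0.2 kg, slippery sleeve, friction about 0.3) on the ledge, at about jig y = +60 mm, 58.6 mm above the bench. Own x along the can. It is to roll in the jig's -y: pushed on its back at mid height by a closed gripper it rides over each crest and drops 4 mm into each hollow.
- cell_back_center (a point): Centre of the rear waiting cell, the same, at about jig y = +132 mm. Between the skins of the two waiting cells there is a gap of 40 mm, room for a closed gripper.
- hollow_far (a point): Where a cell's centre lies when it sits in the far hollow (between middle and third bottom cell, once tight): jig y = -32.3 mm, 54.3 mm above the bench. Axes as the jig's. The crest before it is at jig y = -16 mm, the crest after it at -48.5 mm; pushed over that one, a cell lands on the clamp.
- hollow_near (a point): The same for the near hollow (between first and middle bottom cell): jig y = 0. A cell in it touches the cell in the far hollow.
- cell_front: The front waiting cell as a body (its origin is on the can's skin; use its centre for position); x along the can.
- cell_back: The rear waiting cell as a body; x along the can.
- low_1: First bottom cell as a body; x along the can.
- low_2: Middle bottom cell as a body.
- low_3: Third bottom cell as a body.
- board: Green protection board, 97 x 64 x 9 mm, lying on the bench on the robot's side of the jig; to be left alone. Origin under its centre.
- cutters: Side cutters with red handles, 141 x 50 x 11 mm, lying on the robot's side of the jig; to be left alone.
- tape: Roll of amber tape, 86 mm diameter, 12 mm high, lying flat beyond the jig; to be left alone.
- spare_cell: A spare cell standing on end beyond the jig, 32 mm diameter, 72 mm high; to be left alone.
There are look-alikes about, which are no part of the job. Leave any brown look-alike of the cell_back alone.

How it is judged:
On the way, in this order (a step that is already met when the one before it is completed fails the run):
1. the bottom course is closed up tight by the clamp (joints under 2.5 mm, first cell within 3 mm of the ledge) before any cell is laid on it (horizontal distance between low_1_center and low_2_center below 0.0349 m and horizontal distance between low_2_center and low_3_center below 0.0349 m and y of low_1_center in the frame of jig above 0.0133 m and z of each of low_1_center, low_2_center, low_3_center in the frame of jig below 0.0292 m and value of joint clamp above 0.0135 m and y of each of cell_front_center, cell_back_center in the frame of jig above 0.04 m), for 0.2 s.
2. one waiting cell lies in the far hollow (((y of cell_front_center in the frame of hollow_far between -0.005 and 0.005 m and z of cell_front_center in the frame of hollow_far between -0.003 and 0.003 m) or (y of cell_back_center in the frame of hollow_far between -0.005 and 0.005 m and z of cell_back_center in the frame of hollow_far between -0.003 and 0.003 m))), for 0.2 s.
At the end, for the whole second after the job is handed in: Bottom course still tight (centres of neighbours under 34.9 mm apart, first cell within 3 mm of the ledge, clamp in); one waiting cell in the far hollow, the other in the near one, each within 5 mm along the jig, 3 mm in height and 7 degrees of its seat; all at rest (horizontal distance between low_1_center and low_2_center below 0.0349 m and horizontal distance between low_2_center and low_3_center below 0.0349 m and y of low_1_center in the frame of jig above 0.0133 m and z of each of low_1_center, low_2_center, low_3_center in the frame of jig below 0.0292 m and ((y of cell_front_center in the frame of hollow_far between -0.005 and 0.005 m and z of cell_front_center in the frame of hollow_far between -0.003 and 0.003 m and y of cell_back_center in the frame of hollow_near between -0.005 and 0.005 m and z of cell_back_center in the frame of hollow_near between -0.003 and 0.003 m) or (y of cell_back_center in the frame of hollow_far between -0.005 and 0.005 m and z of cell_back_center in the frame of hollow_far between -0.003 and 0.003 m and y of cell_front_center in the frame of hollow_near between -0.005 and 0.005 m and z of cell_front_center in the frame of hollow_near between -0.003 and 0.003 m)) and angle between the x axis of each of cell_front, cell_back and the x axis of jig, either way round below 0.12 rad and linear speed of each of low_1, low_2, low_3, cell_front, cell_back below 0.02 m/s and value of joint clamp above 0.0135 m); the robot touches nothing.
It fails at once if a waiting cell is lifted up out of the jig (more than 16 mm above where it lay on the ledge) (z of any of cell_front_center, cell_back_center in the frame of jig above 0.075 m).
It fails at once if the board, the cutters, the tape or the standing cell is moved by more than 15 mm (distance of any of board, cutters, tape, spare_cell from where it was at the start of the episode above 0.015 m).
It also fails if it takes over 51 s, if anything falls off the work surface, if the arm or the gripper's body presses on something with over 40 N, if the wrist force passes 120 N, or if a joint passes its speed limit or range.

### The arm

A 6-joint arm with a two-finger parallel gripper is mounted at the origin on a cart in front of the work surface, level with it; the furniture and walls round the work are solid. World frame = base frame: x ahead of the robot, y to its left, z up, the work surface at z = 0. Lengths are in m, angles in rad, forces in N, time in s.
With the tool pointing down it reaches from about 0.325 to 1 m from the base axis. Payload 5.1 kg.
Tool frame: the origin (TCP) lies at the very end of the fingers, on their centre line; the grasp point (between the pads) lies 19 mm behind it (env.tcp_to_grasp is the distance from the TCP to the grasp point, in m); z points along the fingers, y is the direction in which the jaws open and shut (so a half turn about z gives the same grasp; the last joint's range is limited). The gripper opens to 85 mm and grips with 20 to 120 N. Pads are 22 mm wide; open, the fingers measure 114 mm over their backs; the gripper's body (76 mm by 85 mm) begins 54 mm behind the grasp point. The pads swing forward as they close: fully open they stand 13 mm farther back than shut.
Start: joints at [1.03, 0.124, 1.65, -0, 1.367, -0.083], TCP at [0.287, 0.583, 0.231] pointing down, gripper open.
Joint ranges: [-2.61, 2.61], [-1.02, 2.33], [0.03, 2.71], [-1.35, 4.49], [0.32, 2.68], [-2.91, 2.91]. Speed limits (rad/s): [2.57, 2.57, 3.14, 3.14, 3.14, 3.14].

### API

Orientations are given as a rotation vector (axis times angle).
In Python, from rig import env gives the robot as it stands. The module is installed in compiled form; this text tells all that it offers.
- The arm moves only by the tool apply_moves, never from a script. Its argument "series" is a list of rows, each an object with "delta_pos": the shift along the tool's x, y, z each as a share of 0.2 m, from -1 to 1, a list of three; "spin": the turn about the tool's z as a share of pi rad, from -1 to 1. In form: [{"delta_pos": [tx, ty, tz], "spin": spin}, ...]. A call has 1 to 10 rows; each row is the pose to reach, as a shift and turn from the pose commanded when the call began, along the tool's axes at that moment, turning the shorter way round; what a row does not reach only later rows make up. A row lasts 1/8 s, in which the tool goes at most 62.5 mm and 10.7 degrees, less where a joint would pass 70% of its speed; a pose out of reach is approached as far as the arm can. A call with a number of a shift or a turn outside -1 to 1 is refused whole. A call with a gripper value outside its range is refused whole. "hand" is the closure, from -1 (fully open) to 1 (shut), set as the call begins (left out, the last holds). The fingers move at their own pace and stop on an object; the grip force is fixed at half the most. Time passes only in rows, so rows that repeat a pose let the fingers close. It gives the time, the measured TCP pose, the force and the opening at its end, in the units of the state.
- env.get_state(): the state, without advancing time (a new reading comes with each control period).
- env.camera(name): name is "scene" or "top" or "wrist"; returns a dict with "frame" (480x640x3 uint8, red, green, blue), "K" (3x3 intrinsics, pixels), "eye" and "orientation" of the camera in the world. Camera axes: x right, y up, looking along -z (the intrinsics and any distortion apply to the point x, -y, -z); pixel columns grow to the right and rows downward; lengths in m; the calibration is good to about 2 mm. A picture is of the moment at which its call begins. There is no depth.
- env.finish_job(): hands the job in, once; it reports no verdict.
Trained networks look in a picture, given as the dict that the camera call returned (one of the last four; its "shot" number tells which), for a name from the list of things; names that differ only in an ending like _2 or _b are one class to them, and where a whole thing is asked for, a point or a joint stands for the part that bears it (a point fixed in the world has none). Each returns a list of dicts, best first, with "conf" (0 to 1); they miss things now and then, are a little off and sometimes report something else, mostly with a low value. They report only what shows in the picture. A call takes as long as a camera call. They do not tell look-alikes from the thing itself.
- env.recognise(picture, target): "at" ([column, row] in pixels, amid what is visible of it).
The state is a dict: "time": time; "q": joint angles; "qvel": joint speeds; "joint_torque": joint torques, N m; "eef_pos": TCP position; "orientation": TCP orientation; "ft_force": force on the tool from outside, world axes, zero at the start; "torque": the same for the moment, N m; "opening": finger opening in m.
Only numpy, scipy, OpenCV 4.12 (cv2) and the standard library are available. Lean on these libraries where they do the work, as an engineer would, in place of code of your own. Each camera call takes 0.05 s, during which the arm holds its last target. There are 200 camera calls.

## Working session

There is one attempt and no reset: what is moved stays moved. The work goes in short steps, Python scripts to look and compute and a tool call to move; the robot and the scene stay as the last step left them, time stands still between calls to the robot, and variables do not carry over. Pictures are saved under pics/ and viewed, about 8 in all and at most 12, crops included, and the job is handed in when it is done.

Besides the shell and the picture viewer there is one more tool, called as name([rows], argument=value, ...), one row to a line, values as JSON. apply_moves: Moves the arm, as the interface text tells. Its arguments: {"type":"object","properties":{"series":{"type":"array","items":{"type":"object","properties":{"delta_pos":{"type":"array","items":{"type":"number","minimum":-1,"maximum":1}},"spin":{"type":"number","minimum":-1,"maximum":1}}}},"hand":{"type":"number"}},"required":["series"]}

```bash
mkdir -p pics; cat > h.py <<'E'
import numpy as np, cv2
from rig import env
from scipy.spatial.transform import Rotation as R
def rot(o):
    o=np.array(o,float)
    return o if o.shape==(3,3) else (R.from_rotvec(o).as_matrix() if o.size==3 else R.from_quat(o).as_matrix())
def ray(c,px,z):
    d=np.linalg.inv(c["K"])@[px[0],px[1],1]; d=rot(c["orientation"])@(d*[1,-1,-1]); e=np.array(c["eye"])
    return e+d*(z-e[2])/d[2]
def proj(c,p):
    q=rot(c["orientation"]).T@(np.array(p)-c["eye"])*[1,-1,-1]; u=c["K"]@q; return u[:2]/u[2]
def save(c,n): cv2.imwrite(f"pics/{n}.png",c["frame"][:,:,::-1])
E
python3 - <<'E'
from h import *
s=env.get_state(); print(s)
hs=dict(cell_front=.0586,cell_back=.0586,low_1_center=.026,clamp=.041,board=.009,cutters=.008,tape=.012,spare_cell=.05,jig=.03,ledge=.0424)
for n in ("top","scene"):
    c=env.camera(n); save(c,n); print(n,c["eye"],c["orientation"],c["K"].tolist(), c.keys())
    for k,z in hs.items():
        try: print(k,[(np.round(r["at"]).tolist(),round(r["conf"],2),ray(c,r["at"],z)[:2].round(3).tolist()) for r in env.recognise(c,k)[:5]])
        except Exception as e: print(k,e)
E
```

```text
{'time': 0.0, 'q': array([ 1.03039119e+00,  1.24499480e-01,  1.65163103e+00,  4.03325129e-05,
        1.36751019e+00, -8.26092111e-02]), 'qvel': array([ 0.00022639,  0.00128691, -0.00161523, -0.00156067,  0.00065791,
        0.00041304]), 'joint_torque': array([ 8.53541860e-05, -4.23600984e+01, -3.65459561e+01, -1.82873400e-04,
        6.73449860e-03,  2.00949295e-06]), 'eef_pos': array([0.28699686, 0.582547  , 0.23008206]), 'orientation': array([-7.12702314e-01, -3.05899833e+00,  3.04257900e-03]), 'ft_force': array([ 0.7597819 , -0.72156408, -0.06452847]), 'torque': array([-0.00312926,  0.03797528, -0.05208924]), 'opening': 0.08551972750745969}
top [0.29549142 0.00111636 1.01821026] [ 0.18038082 -0.17445284 -1.52243142] [[607.2789361471829, 0.0, 303.06408814231503], [0.0, 607.2789361471829, 250.0619654212674], [0.0, 0.0, 1.0]] dict_keys(['frame', 'K', 'eye', 'orientation', 'shot'])
cell_front [([318.0, 221.0], 0.57, [0.568, -0.013]), ([274.0, 231.0], 0.44, [0.547, 0.057])]
cell_back [([316.0, 357.0], 0.96, [0.348, -0.017]), ([181.0, 250.0], 0.64, [0.51, 0.207]), ([416.0, 213.0], 0.6
[... 652 characters left out ...]
117454], [0.0, 468.62217724516177, 244.35408636375985], [0.0, 0.0, 1.0]] dict_keys(['frame', 'K', 'eye', 'orientation', 'shot'])
cell_front [([315.0, 210.0], 0.57, [0.608, 0.141])]
cell_back [([438.0, 306.0], 0.97, [0.558, -0.209]), ([260.0, 325.0], 0.96, [0.325, -0.054]), ([258.0, 212.0], 0.78, [0.514, 0.213]), ([308.0, 241.0], 0.65, [0.522, 0.063])]
low_1_center [([309.0, 241.0], 0.9, [0.553, 0.099])]
clamp [([360.0, 260.0], 0.74, [0.57, -0.027])]
board [([242.0, 275.0], 0.87, [0.403, 0.116])]
cutters []
tape [([362.0, 227.0], 0.75, [0.686, 0.077])]
spare_cell [([316.0, 208.0], 0.82, [0.623, 0.156])]
jig [([320.0, 257.0], 0.94, [0.53, 0.039])]
ledge [([321.0, 259.0], 0.92, [0.518, 0.022])]
```

View pics/top.png

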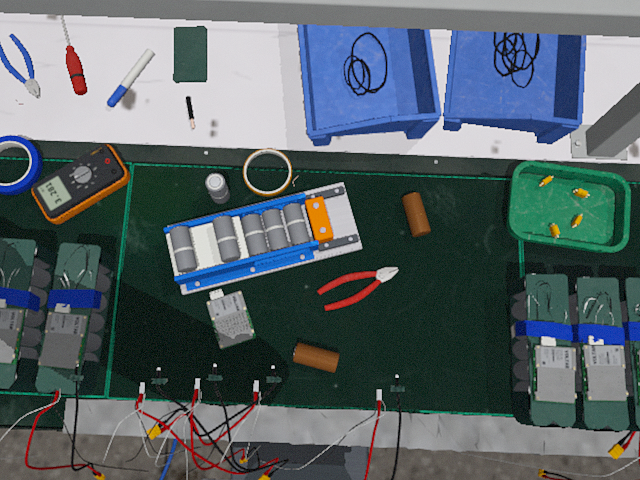

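View pics/scene.png

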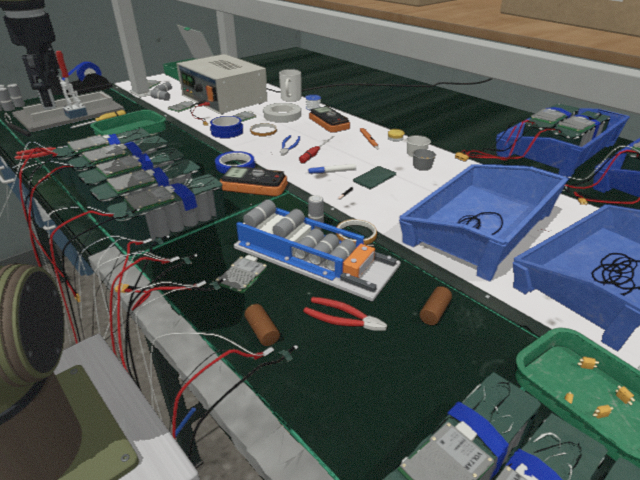

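The top view shows the jig with its long axis running roughly from (183,248), the rear waiting cell, to (318,220), the orange clamp. The front cell is near (228,238) and the bottom course is at about (252,236), (274,230) and (295,225). The board is at (231,319), the cutters at (361,285), the tape at (267,172) and the spare cell at (217,187). The brown look-alikes are at (316,357) and (416,213). Next I'll zoom in to fit the jig pose.

```bash
python3 - <<'E'
from h import *
f=cv2.imread("pics/top.png")[172:302,155:372]
f=cv2.resize(f,None,fx=3.6,fy=3.6,interpolation=cv2.INTER_CUBIC)
cv2.imwrite("pics/crop1.png",f)
E
```

```text
(no output)
```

View pics/crop1.png

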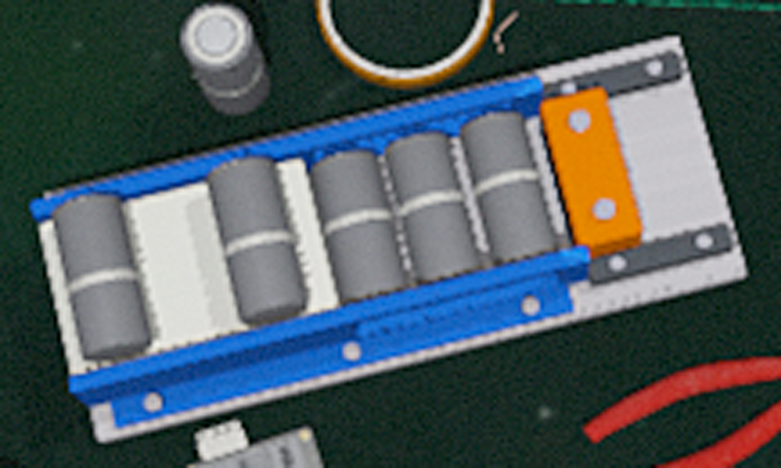

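```bash
cat >> h.py <<'E'
def J(p,j): # jig->world
    c,s=np.cos(j[2]),np.sin(j[2]); return np.array([j[0]+c*p[0]-s*p[1], j[1]+s*p[0]+c*p[1], p[2]])
def Ji(w,j):
    c,s=np.cos(j[2]),np.sin(j[2]); d=np.array(w[:2])-j[:2]; return np.array([c*d[0]+s*d[1],-s*d[0]+c*d[1]])
E
python3 - <<'E'
from h import *
from scipy.optimize import least_squares
c=env.camera("top"); u=lambda a:(np.array(a)+.5)/3.6-.5+[155,172]
P=[((.062,-.1575,.01),(681,38)),((-.062,-.1575,.01),(747,277)),((-.062,.1575,.01),(100,441))]
C=[((.037,.016,.041),(543,100)),((.037,-.016,.041),(605,87)),((-.037,-.016,.041),(641,237)),((-.037,.016,.041),(583,250))]
def res(v):
    r=[proj(c,J(p,v))-u(a) for p,a in P]+[proj(c,J((p[0],p[1]+v[3],p[2]),v))-u(a) for p,a in C]
    return np.ravel(r)
s=least_squares(res,[.53,.04,.2,-.1]); print(s.x.round(4).tolist(),s.fun.round(2).tolist()); j=s.x
for n,a,z in [("back",(103,275),.0586),("front",(257,238),.0586),("l1",(357,224),.026),("l2",(433,205),.026),("l3",(510,187),.026)]:
    w=ray(c,u(a),z+.008); print(n,w.round(3),Ji(w,j).round(4))
w=ray(c,(318,220),.041)
for n,a,z in [("cheek far end",(540,83),.052),("cheek near end",(588,253),.052),("far cheek +y",(33,205),.052),("near cheek +y",(71,383),.052)]:
    print(n,Ji(ray(c,u(a),z),j).round(4))
st=env.get_state(); Rt=R.from_rotvec(st["orientation"]).as_matrix(); print(Rt.round(3),env.tcp_to_grasp)
for n,p in [("pushstart",(0,j[3]-.016,.026)),("front",(0,.06,.0586)),("far",(0,-.0323,.0543))]: print(n,J(p,j).round(4))
np.save("j.npy",j)
E
```

```text
[0.5492, 0.0768, 0.2914, -0.0962] [-0.06, -0.34, 0.68, 0.14, -0.68, -0.12, -0.9, 0.69, 0.26, -0.18, 1.62, -0.64, -0.92, 0.38]
back [0.511 0.202 0.067] [-0.0008  0.1311]
front [0.531 0.135 0.067] [-0.0012  0.0606]
l1 [0.547 0.093 0.034] [0.0029 0.0162]
l2 [0.558 0.058 0.034] [ 0.0031 -0.0202]
l3 [0.568 0.023 0.034] [ 0.0026 -0.0571]
cheek far end [ 0.0427 -0.0818]
cheek near end [-0.0412 -0.0828]
far cheek +y [0.0434 0.1574]
near cheek +y [-0.0419  0.1572]
[[-0.897  0.442  0.   ]
 [ 0.442  0.897  0.   ]
 [-0.     0.    -1.   ]] 0.0187
pushstart [ 0.5814 -0.0307  0.026 ]
front [0.532  0.1343 0.0586]
far [0.5585 0.0458 0.0543]
```

apply_moves([
  {"delta_pos": [-0.92,-0.73,0],"spin": 0.262},
  {"delta_pos": [-0.92,-0.73,0],"spin": 0.262},
  {"delta_pos": [-0.92,-0.73,0],"spin": 0.262},
  {"delta_pos": [-0.92,-0.73,0],"spin": 0.262},
  {"delta_pos": [-0.92,-0.73,0],"spin": 0.262},
  {"delta_pos": [-0.92,-0.73,0],"spin": 0.262},
], hand=1)

```text
time: 1.9
eef_pos: [0.3881, 0.3703, 0.2316]
orientation: [1.878, 2.519, 0.001]
ft_force: [0.3, 0.5, 0.2]
opening: 0.0001
```

```bash
cat > go.py <<'E'
import sys
from h import *
j=np.load("j.npy"); s=env.get_state(); Rt=R.from_rotvec(s["orientation"]).as_matrix()
print("t",round(s["time"],2),"jig",Ji(s["eef_pos"],j).round(4),"z",s["eef_pos"][2].round(4),"F",s["ft_force"].round(1),"op",round(s["opening"],4),"yaw err deg",np.degrees(np.arctan2(Rt[1,1],Rt[0,1])-j[2]).round(2),"tz",Rt[:,2].round(3))
if len(sys.argv)>3:
    w=J([float(a) for a in sys.argv[1:4]],j); print("need",(Rt.T@(w-s["eef_pos"])/.2).round(3))
E
python3 go.py 0 -.137 .10
```

```text
t 1.9 jig [-0.07    0.3274] z 0.2316 F [0.3 0.5 0.2] op 0.0001 yaw err deg -0.1 tz [ 0.  0. -1.]
need [-2.322  0.353  0.657]
```

apply_moves([
  {"delta_pos": [-1,0.18,0]},
  {"delta_pos": [-1,0.18,0]},
  {"delta_pos": [-1,0.18,0]},
  {"delta_pos": [-1,0.18,0]},
])

```text
validation failed for argument at $.se...
```

apply_moves([
  {"delta_pos": [-1,0.17,0]},
  {"delta_pos": [-1,0.17,0]},
  {"delta_pos": [-1,0.17,0.2]},
  {"delta_pos": [-1,0.17,0.2]},
  {"delta_pos": [-1,0.17,0.2]},
])

```text
validation failed for argument at $.se...
```

apply_moves([
  {"delta_pos": [-0.32,0,0.2]},
  {"delta_pos": [-0.32,0,0.45]},
  {"delta_pos": [-0.32,0,0.45]},
  {"delta_pos": [-0.32,0,0.45]},
])

```text
validation failed for argument at $.se...
```

```bash
python3 go.py 0 -.137 .020; python3 -c "
from h import *
c=env.camera('scene');f=c['frame'][180:320,200:440,::-1]
cv2.imwrite('pics/s2.png',cv2.resize(f,None,fx=3,fy=3,interpolation=2))"
```

```text
t 1.9 jig [-0.07    0.3274] z 0.2316 F [0.3 0.5 0.2] op 0.0001 yaw err deg -0.1 tz [ 0.  0. -1.]
need [-2.322  0.353  1.057]
```

View pics/s2.png

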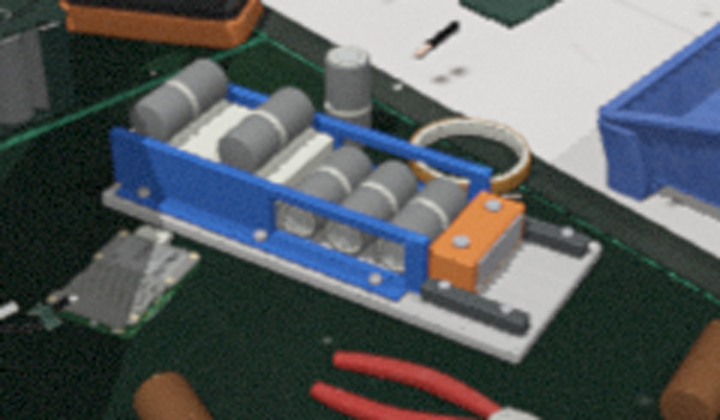

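The moves were refused because each row needs "spin", so nothing moved. The picture shows the jig untouched, with the clamp open at crop pixel (475,240). I'll resend with spin.

apply_moves([
  {"delta_pos": [-1,0.18,0],"spin": 0},
  {"delta_pos": [-1,0.18,0],"spin": 0},
  {"delta_pos": [-1,0.18,0],"spin": 0},
  {"delta_pos": [-1,0.18,0],"spin": 0},
])

```text
time: 2.45
eef_pos: [0.4805, 0.1875, 0.2314]
orientation: [1.879, 2.517, -0.0]
ft_force: [0.4, -0.2, 0.1]
opening: 0.0002
```

apply_moves([
  {"delta_pos": [-1,0.17,0],"spin": 0},
  {"delta_pos": [-1,0.17,0],"spin": 0},
  {"delta_pos": [-1,0.17,0.2],"spin": 0},
  {"delta_pos": [-1,0.17,0.2],"spin": 0},
  {"delta_pos": [-1,0.17,0.2],"spin": 0},
])

```text
time: 3.08
eef_pos: [0.5688, 0.0077, 0.1897]
orientation: [-1.876, -2.516, 0.002]
ft_force: [0.3, -0.1, 0.3]
opening: 0.0001
```

apply_moves([
  {"delta_pos": [-0.32,0,0.2],"spin": 0},
  {"delta_pos": [-0.32,0,0.45],"spin": 0},
  {"delta_pos": [-0.32,0,0.45],"spin": 0},
  {"delta_pos": [-0.32,0,0.45],"spin": 0},
])

```text
time: 3.58
eef_pos: [0.5885, -0.0523, 0.1034]
orientation: [1.874, 2.519, 0.002]
ft_force: [1.2, -0.5, 0.6]
opening: -0.0003
```

```bash
python3 go.py 0 -.137 .020; python3 -c "
from h import *
c=env.camera('scene');f=c['frame'][140:320,200:440,::-1]
cv2.imwrite('pics/s3.png',cv2.resize(f,None,fx=3,fy=3,interpolation=2))"
```

```text
t 3.58 jig [ 0.0006 -0.135 ] z 0.1034 F [ 1.2 -0.5  0.6] op -0.0003 yaw err deg 0.04 tz [ 0.002  0.    -1.   ]
need [-0.01  -0.004  0.417]
```

View pics/s3.png

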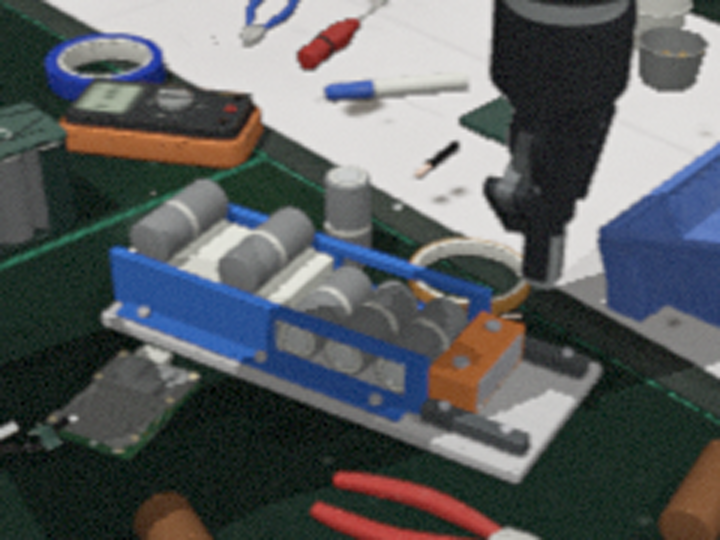

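The closed gripper is at about (540,265) in the crop, above and behind the clamp and clear of it. Next I'll lower and approach.

apply_moves([
  {"delta_pos": [-0.01,0,0.2],"spin": 0},
  {"delta_pos": [-0.01,0,0.42],"spin": 0},
  {"delta_pos": [-0.01,0,0.42],"spin": 0},
  {"delta_pos": [0.04,0,0.42],"spin": 0},
  {"delta_pos": [0.06,0,0.42],"spin": 0},
  {"delta_pos": [0.08,0,0.42],"spin": 0},
  {"delta_pos": [0.08,0,0.42],"spin": 0},
])

```text
time: 4.5
eef_pos: [0.5855, -0.04, 0.0203]
orientation: [1.872, 2.514, 0.001]
ft_force: [1.0, -5.5, 3.7]
opening: 0.0
```

```bash
python3 go.py 0 -.108 .020
```

```text
t 4.5 jig [ 0.0012 -0.1223] z 0.0203 F [ 1.  -5.5  3.7] op 0.0 yaw err deg -0.02 tz [ 0.006 -0.004 -1.   ]
need [ 0.072 -0.006  0.001]
```

apply_moves([
  {"delta_pos": [0.01,0,0],"spin": 0},
  {"delta_pos": [0.02,0,0],"spin": 0},
  {"delta_pos": [0.03,0,0],"spin": 0},
  {"delta_pos": [0.04,0,0],"spin": 0},
  {"delta_pos": [0.05,0,0],"spin": 0},
  {"delta_pos": [0.05,0,0],"spin": 0},
])

```text
time: 5.25
eef_pos: [0.5829, -0.0315, 0.0204]
orientation: [1.871, 2.513, -0.0]
ft_force: [0.7, -9.5, 2.6]
opening: -0.0005
```

```bash
python3 go.py 0 -.108 .020
```

```text
t 5.25 jig [ 0.0012 -0.1134] z 0.0204 F [ 0.7 -9.5  2.6] op -0.0005 yaw err deg -0.02 tz [ 0.007 -0.005 -1.   ]
need [ 0.027 -0.006  0.002]
```

apply_moves([
  {"delta_pos": [0.01,0,0],"spin": 0},
  {"delta_pos": [0.02,0,0],"spin": 0},
  {"delta_pos": [0.025,0,0],"spin": 0},
  {"delta_pos": [0.025,0,0],"spin": 0},
])

```text
time: 5.75
eef_pos: [0.5814, -0.0269, 0.0204]
orientation: [1.871, 2.513, -0.001]
ft_force: [1.3, -9.7, 2.1]
opening: -0.0001
```

```bash
python3 go.py 0 -.106 .020
```

```text
t 5.75 jig [ 0.0011 -0.1085] z 0.0204 F [ 1.3 -9.7  2.1] op -0.0001 yaw err deg -0.02 tz [ 0.007 -0.005 -1.   ]
need [ 0.013 -0.006  0.002]
```

apply_moves([
  {"delta_pos": [0.005,0,0],"spin": 0},
  {"delta_pos": [0.01,0,0],"spin": 0},
  {"delta_pos": [0.01,0,0],"spin": 0},
])

```text
time: 6.12
eef_pos: [0.5811, -0.0258, 0.0204]
orientation: [1.87, 2.512, -0.002]
ft_force: [2.4, -13.6, 2.7]
opening: -0.0001
```

apply_moves([
  {"delta_pos": [0.005,0,0],"spin": 0},
  {"delta_pos": [0.005,0,0],"spin": 0},
])

```text
time: 6.38
eef_pos: [0.5811, -0.0257, 0.0204]
orientation: [1.868, 2.511, -0.003]
ft_force: [3.7, -16.6, 0.3]
opening: -0.0002
```

```bash
python3 go.py 0 -.106 .020
```

```text
t 6.38 jig [ 0.0012 -0.1074] z 0.0204 F [  3.7 -16.6   0.3] op -0.0002 yaw err deg 0.01 tz [ 0.008 -0.009 -1.   ]
need [ 0.007 -0.006  0.002]
```

apply_moves([
  {"delta_pos": [0.006,0,0],"spin": 0},
  {"delta_pos": [0.006,0,0],"spin": 0},
])

```text
time: 6.62
eef_pos: [0.5811, -0.0256, 0.0205]
orientation: [1.867, 2.51, -0.005]
ft_force: [3.9, -20.4, -0.1]
opening: 0.0002
```

apply_moves([
  {"delta_pos": [-0.1,0,0],"spin": 0},
  {"delta_pos": [-0.15,0,0],"spin": 0},
  {"delta_pos": [-0.15,0,-0.2],"spin": 0},
  {"delta_pos": [-0.15,0,-0.5],"spin": 0},
  {"delta_pos": [-0.15,0,-0.5],"spin": 0},
])

```text
time: 7.25
eef_pos: [0.5903, -0.0494, 0.1242]
orientation: [1.871, 2.511, 0.009]
ft_force: [0.2, -0.2, -0.2]
opening: 0.0
```

```bash
python3 go.py 0 .096 .12; python3 -c "
from h import *
c=env.camera('top');save(c,'top2');f=c['frame'][172:302,155:372,::-1]
cv2.imwrite('pics/crop2.png',cv2.resize(f,None,fx=3.6,fy=3.6,interpolation=2))"
```

```text
t 7.25 jig [ 0.0031 -0.1326] z 0.1242 F [ 0.2 -0.2 -0.2] op 0.0 yaw err deg -0.07 tz [ 0.012 -0.002 -1.   ]
need [ 1.143 -0.017  0.015]
```

View pics/crop2.png

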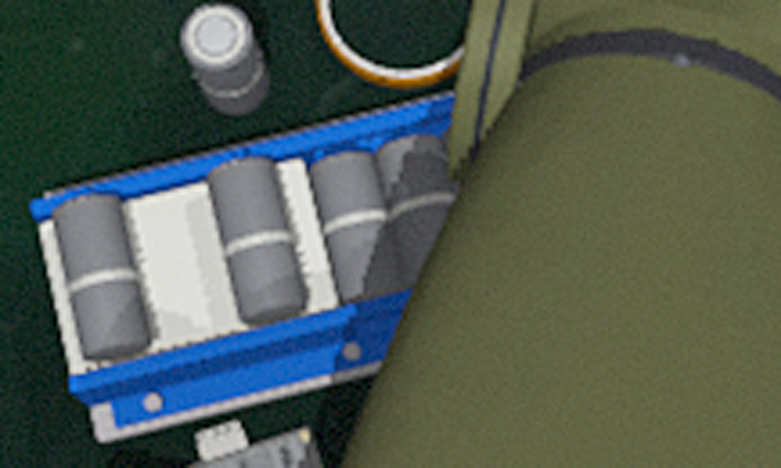

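The first two bottom cells now touch, at crop x 350 and 410, and the first is against the ledge. The arm hides the rest. The clamp met firm resistance at 20 N with about 16 mm of travel. Next I'll move over the gap between the waiting cells.

apply_moves([
  {"delta_pos": [0.98,0,0],"spin": 0},
  {"delta_pos": [0.98,0,0],"spin": 0},
  {"delta_pos": [0.98,0,0],"spin": 0},
  {"delta_pos": [0.98,0,0],"spin": 0},
  {"delta_pos": [0.98,0,0],"spin": 0},
])

```text
time: 7.92
eef_pos: [0.5292, 0.1391, 0.1161]
orientation: [-1.875, -2.519, 0.003]
ft_force: [1.3, -0.2, 0.0]
opening: -0.0002
```

```bash
python3 go.py 0 .096 .09
```

```text
t 7.92 jig [-0.0013  0.0655] z 0.1161 F [ 1.3 -0.2  0. ] op -0.0002 yaw err deg 0.01 tz [-0.002 -0.001 -1.   ]
need [0.153 0.007 0.13 ]
```

apply_moves([
  {"delta_pos": [0.15,0.007,0],"spin": 0},
  {"delta_pos": [0.15,0.007,0.12],"spin": 0},
  {"delta_pos": [0.15,0.007,0.12],"spin": 0},
  {"delta_pos": [0.15,0.007,0.12],"spin": 0},
])

```text
time: 8.43
eef_pos: [0.5233, 0.167, 0.0935]
orientation: [-1.879, -2.517, 0.0]
ft_force: [-0.5, -0.7, 0.2]
opening: -0.0003
```

```bash
python3 go.py 0 .096 .05; python3 -c "
from h import *
c=env.camera('scene');f=c['frame'][140:320,200:440,::-1]
cv2.imwrite('pics/s4.png',cv2.resize(f,None,fx=3,fy=3,interpolation=2))"
```

```text
t 8.43 jig [0.0011 0.0938] z 0.0935 F [-0.5 -0.7  0.2] op -0.0003 yaw err deg -0.19 tz [-0. -0. -1.]
need [ 0.011 -0.006  0.217]
```

View pics/s4.png

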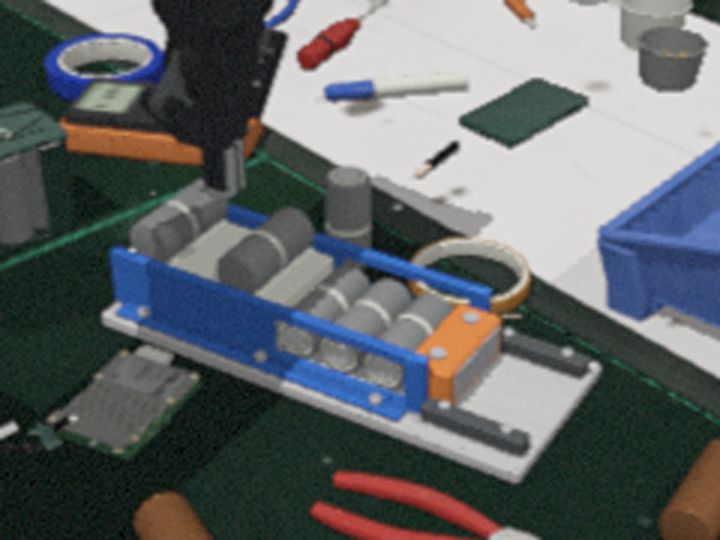

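The bottom course is closed and the clamp is against it at about (470,350). The gripper is above the gap between the waiting cells, at about (228,170). I'll descend into the gap.

apply_moves([
  {"delta_pos": [0.008,0,0.1],"spin": 0},
  {"delta_pos": [0.008,0,0.18],"spin": 0},
  {"delta_pos": [0.008,-0.006,0.215],"spin": 0},
  {"delta_pos": [0.008,-0.006,0.215],"spin": 0},
])

```text
time: 8.98
eef_pos: [0.5203, 0.1691, 0.0491]
orientation: [-1.876, -2.518, 0.003]
ft_force: [0.2, -1.2, -0.1]
opening: 0.0002
```

```bash
python3 go.py 0 .045 .05
```

```text
t 8.97 jig [-0.0012  0.0967] z 0.0491 F [ 0.2 -1.2 -0.1] op 0.0002 yaw err deg -0.08 tz [-0.002 -0.001 -1.   ]
need [-0.259  0.006 -0.005]
```

apply_moves([
  {"delta_pos": [-0.03,0.003,0],"spin": 0},
  {"delta_pos": [-0.055,0.006,0],"spin": 0},
  {"delta_pos": [-0.08,0.006,0],"spin": 0},
  {"delta_pos": [-0.105,0.006,0],"spin": 0},
  {"delta_pos": [-0.13,0.006,0],"spin": 0},
  {"delta_pos": [-0.155,0.006,0],"spin": 0},
  {"delta_pos": [-0.18,0.006,0],"spin": 0},
  {"delta_pos": [-0.205,0.006,0],"spin": 0},
  {"delta_pos": [-0.23,0.006,0],"spin": 0},
  {"delta_pos": [-0.25,0.006,0],"spin": 0},
])

```text
time: 10.22
eef_pos: [0.5367, 0.1214, 0.0503]
orientation: [1.877, 2.519, -0.0]
ft_force: [-0.3, -0.3, 0.1]
opening: -0.0005
```

```bash
python3 go.py 0 .011 .05
```

```text
t 10.22 jig [0.0009 0.0463] z 0.0503 F [-0.3 -0.3  0.1] op -0.0005 yaw err deg -0.09 tz [-0. -0. -1.]
need [-0.176 -0.004  0.002]
```

apply_moves([
  {"delta_pos": [-0.02,0,0],"spin": 0},
  {"delta_pos": [-0.04,0,0],"spin": 0},
  {"delta_pos": [-0.06,0,0],"spin": 0},
  {"delta_pos": [-0.08,0,0],"spin": 0},
  {"delta_pos": [-0.1,0,0],"spin": 0},
  {"delta_pos": [-0.115,0,0],"spin": 0},
  {"delta_pos": [-0.13,0,0],"spin": 0},
  {"delta_pos": [-0.14,0,0],"spin": 0},
  {"delta_pos": [-0.15,0,0],"spin": 0},
  {"delta_pos": [-0.155,0,0],"spin": 0},
])

```text
time: 11.48
eef_pos: [0.5455, 0.0917, 0.0502]
orientation: [1.877, 2.519, -0.0]
ft_force: [-0.6, 0.8, -0.4]
opening: -0.0001
```

```bash
python3 go.py 0 .011 .05; python3 -c "
from h import *
c=env.camera('scene');f=c['frame'][140:320,200:440,::-1]
cv2.imwrite('pics/s5.png',cv2.resize(f,None,fx=3,fy=3,interpolation=2))"
```

```text
t 11.47 jig [0.0007 0.0154] z 0.0502 F [-0.6  0.8 -0.4] op -0.0001 yaw err deg -0.08 tz [-0. -0. -1.]
need [-0.022 -0.004  0.001]
```

View pics/s5.png

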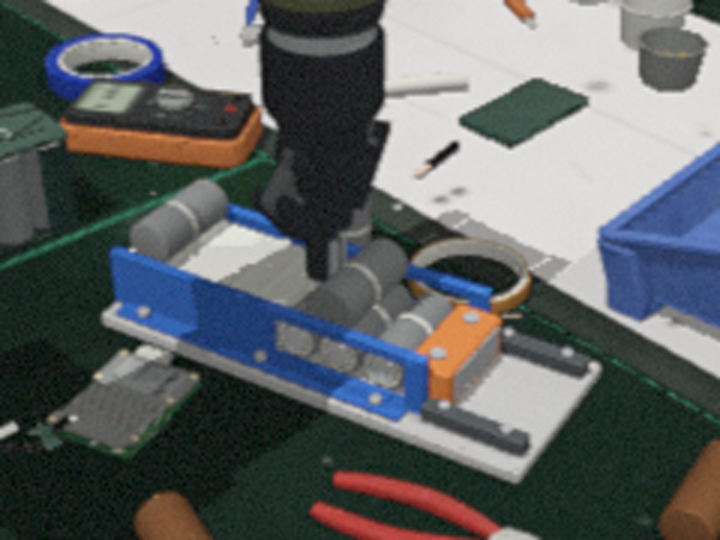

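The front cell is in front of the finger, near the crest over the middle cell, at (360,285). I'll continue slowly over the crest.

apply_moves([
  {"delta_pos": [-0.01,0,0],"spin": 0},
  {"delta_pos": [-0.02,0,0],"spin": 0},
  {"delta_pos": [-0.03,0,0],"spin": 0},
  {"delta_pos": [-0.04,0,0],"spin": 0},
  {"delta_pos": [-0.05,0,0],"spin": 0},
  {"delta_pos": [-0.06,0,0],"spin": 0},
  {"delta_pos": [-0.07,0,0],"spin": 0},
  {"delta_pos": [-0.07,0,0],"spin": 0},
])

```text
time: 12.52
eef_pos: [0.5495, 0.0784, 0.0503]
orientation: [-1.878, -2.519, 0.0]
ft_force: [0.4, 0.1, 0.5]
opening: 0.0
```

```bash
python3 go.py 0 .011 .05; python3 -c "
from h import *
c=env.camera('scene');f=c['frame'][140:320,200:440,::-1]
print([(r['at'],r['conf']) for r in env.recognise(c,'cell_front')])
cv2.imwrite('pics/s6.png',cv2.resize(f,None,fx=3,fy=3,interpolation=2))"
```

```text
t 12.53 jig [0.0008 0.0015] z 0.0503 F [0.4 0.1 0.5] op 0.0 yaw err deg -0.09 tz [-0. -0. -1.]
need [ 0.048 -0.004  0.002]
[([327.7, 238.4], 0.94), ([349.1, 316.5], 0.75), ([351.2, 256.4], 0.74), ([301.9, 243.9], 0.54)]
```

View pics/s6.png

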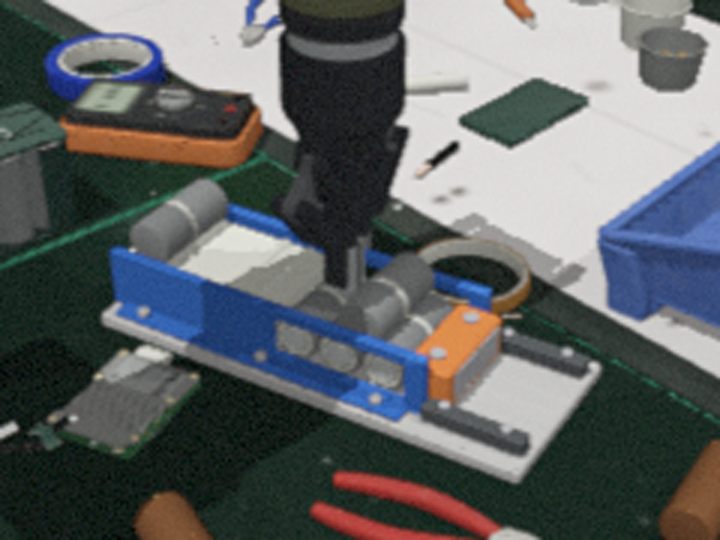

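```bash
python3 go.py 0 .172 .12; python3 -c "
from h import *
j=np.load('j.npy')
c=env.camera('scene')
for y,z in [(-.016,.0586),(-.0323,.0543),(-.0485,.0586),(-.065,.057)]: print(y,proj(c,J((0,y,z),j)))"
```

```text
t 12.62 jig [0.0008 0.0016] z 0.0503 F [-0.2 -0.1  0.4] op 0.0001 yaw err deg -0.09 tz [-0.  0. -1.]
need [ 0.852 -0.005 -0.348]
-0.016 [321.53611659 235.26450689]
-0.0323 [328.82740521 239.64000028]
-0.0485 [336.23758996 240.32757717]
-0.065 [343.84867599 243.65447284]
```

The network places the front cell at (327.7,238.4), and the far-hollow seat projects to (328.8,239.6), so it is seated. The contact force is about 0. I'll move up and over to behind the rear cell.

apply_moves([
  {"delta_pos": [0.03,0,-0.05],"spin": 0},
  {"delta_pos": [0.06,0,-0.35],"spin": 0},
  {"delta_pos": [0.06,0,-0.35],"spin": 0},
  {"delta_pos": [0.85,0,-0.35],"spin": 0},
  {"delta_pos": [0.85,0,-0.35],"spin": 0},
  {"delta_pos": [0.85,0,-0.35],"spin": 0},
  {"delta_pos": [0.85,0,-0.35],"spin": 0},
  {"delta_pos": [0.85,0,-0.35],"spin": 0},
])

```text
time: 13.68
eef_pos: [0.5008, 0.2412, 0.1202]
orientation: [1.877, 2.519, -0.001]
ft_force: [-0.3, -0.3, 1.1]
opening: 0.0001
```

```bash
python3 go.py 0 .172 .05
```

```text
t 13.68 jig [0.0009 0.1714] z 0.1202 F [-0.3 -0.3  1.1] op 0.0001 yaw err deg -0.07 tz [-0. -0. -1.]
need [ 0.003 -0.004  0.351]
```

apply_moves([
  {"delta_pos": [0.003,-0.004,0.2],"spin": 0},
  {"delta_pos": [0.003,-0.004,0.35],"spin": 0},
  {"delta_pos": [0.003,-0.004,0.35],"spin": 0},
  {"delta_pos": [-0.04,-0.004,0.35],"spin": 0},
  {"delta_pos": [-0.08,-0.004,0.35],"spin": 0},
  {"delta_pos": [-0.11,-0.004,0.35],"spin": 0},
  {"delta_pos": [-0.14,-0.004,0.35],"spin": 0},
  {"delta_pos": [-0.17,-0.004,0.35],"spin": 0},
  {"delta_pos": [-0.2,-0.004,0.35],"spin": 0},
  {"delta_pos": [-0.23,-0.004,0.35],"spin": 0},
])

```text
time: 14.92
eef_pos: [0.5133, 0.1968, 0.0502]
orientation: [-1.877, -2.519, 0.0]
ft_force: [-0.6, -0.2, -0.0]
opening: 0.0003
```

apply_moves([
  {"delta_pos": [-0.03,0,0],"spin": 0},
  {"delta_pos": [-0.06,0,0],"spin": 0},
  {"delta_pos": [-0.09,0,0],"spin": 0},
  {"delta_pos": [-0.12,0,0],"spin": 0},
  {"delta_pos": [-0.15,0,0],"spin": 0},
  {"delta_pos": [-0.175,0,0],"spin": 0},
  {"delta_pos": [-0.2,0,0],"spin": 0},
  {"delta_pos": [-0.22,0,0],"spin": 0},
  {"delta_pos": [-0.24,0,0],"spin": 0},
  {"delta_pos": [-0.26,0,0],"spin": 0},
])

```text
time: 16.18
eef_pos: [0.5282, 0.1469, 0.0502]
orientation: [1.877, 2.519, -0.001]
ft_force: [-0.0, 0.3, -0.3]
opening: 0.0
```

```bash
python3 go.py 0 .036 .05;  python3 -c "
from h import *
c=env.camera('scene');f=c['frame'][140:320,200:440,::-1]
print([(r['at'],r['conf']) for r in env.recognise(c,'cell_front')])
cv2.imwrite('pics/s7.png',cv2.resize(f,None,fx=3,fy=3,interpolation=2))"
```

```text
t 16.18 jig [-0.      0.0732] z 0.0502 F [-0.   0.3 -0.3] op 0.0 yaw err deg -0.07 tz [-0. -0. -1.]
need [-0.186  0.     0.001]
[([326.4, 241.0], 0.96)]
```

View pics/s7.png

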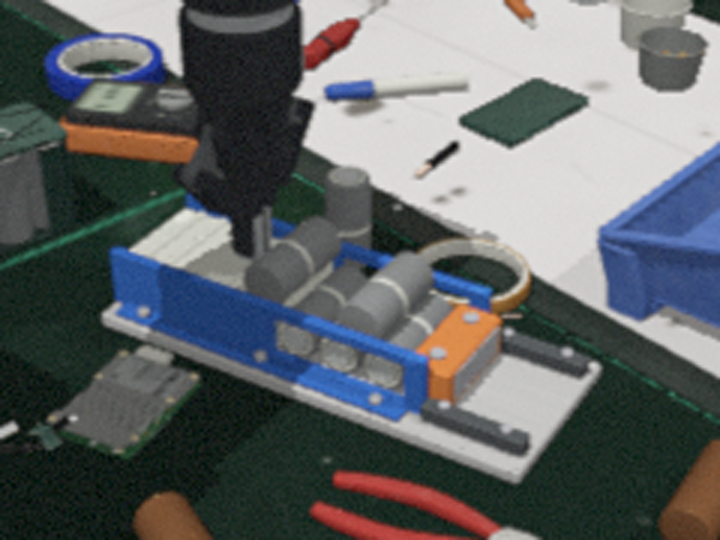

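The rear cell is ahead of the finger near the ledge edge, at (295,260), and the front cell sits in the far hollow at (390,295). I'll push gently into the near hollow.

apply_moves([
  {"delta_pos": [-0.02,0,0],"spin": 0},
  {"delta_pos": [-0.04,0,0],"spin": 0},
  {"delta_pos": [-0.06,0,0],"spin": 0},
  {"delta_pos": [-0.08,0,0],"spin": 0},
  {"delta_pos": [-0.1,0,0],"spin": 0},
  {"delta_pos": [-0.12,0,0],"spin": 0},
  {"delta_pos": [-0.135,0,0],"spin": 0},
  {"delta_pos": [-0.15,0,0],"spin": 0},
  {"delta_pos": [-0.16,0,0],"spin": 0},
  {"delta_pos": [-0.17,0,0],"spin": 0},
])

```text
time: 17.52
eef_pos: [0.5379, 0.1146, 0.0503]
orientation: [-1.877, -2.519, 0.0]
ft_force: [0.1, 0.3, -0.4]
opening: 0.0001
```

apply_moves([
  {"delta_pos": [-0.01,0,0],"spin": 0},
  {"delta_pos": [-0.02,0,0],"spin": 0},
  {"delta_pos": [-0.03,0,0],"spin": 0},
  {"delta_pos": [-0.03,0,0],"spin": 0},
])

```text
time: 18.02
eef_pos: [0.5396, 0.1089, 0.0503]
orientation: [-1.878, -2.519, -0.0]
ft_force: [-0.4, -0.3, -0.2]
opening: 0.0001
```

```bash
python3 go.py 0 .036 .05;  python3 -c "
from h import *
j=np.load('j.npy')
c=env.camera('scene')
print([(r['at'],r['conf']) for r in env.recognise(c,'cell_front')])
for y,z in [(.016,.0586),(0,.0543),(-.016,.0586),(-.0323,.0543)]: print(y,proj(c,J((0,y,z),j)))"
```

```text
t 18.02 jig [0.0001 0.0335] z 0.0503 F [-0.4 -0.3 -0.2] op 0.0001 yaw err deg -0.1 tz [-0.  0. -1.]
need [ 0.012 -0.     0.002]
[([328.4, 239.9], 0.71), ([312.1, 231.0], 0.26), ([347.3, 318.0], 0.2)]
0.016 [307.48633096 230.42587267]
0 [314.47305492 234.66890498]
-0.016 [321.53611659 235.26450689]
-0.0323 [328.82740521 239.64000028]
```

Both cells appear seated. I'll retreat so the top camera has a clear view, then check.

apply_moves([
  {"delta_pos": [0.04,0,0],"spin": 0},
  {"delta_pos": [0.08,0,-0.2],"spin": 0},
  {"delta_pos": [0.08,0,-0.5],"spin": 0},
  {"delta_pos": [0.6,0,-0.7],"spin": 0},
  {"delta_pos": [1,0,-0.7],"spin": 0},
  {"delta_pos": [1,0,-0.7],"spin": 0},
  {"delta_pos": [1,0,-0.7],"spin": 0},
  {"delta_pos": [1,0,-0.7],"spin": 0},
])

```text
time: 19.12
eef_pos: [0.482, 0.3009, 0.19]
orientation: [1.876, 2.52, -0.001]
ft_force: [-0.4, 0.2, -0.4]
opening: 0.0002
```

apply_moves([
  {"delta_pos": [1,0,0],"spin": 0},
  {"delta_pos": [1,0,0],"spin": 0},
  {"delta_pos": [1,0,0],"spin": 0},
  {"delta_pos": [1,0,0],"spin": 0},
])

```text
time: 19.62
eef_pos: [0.4248, 0.4936, 0.1895]
orientation: [-1.875, -2.52, 0.002]
ft_force: [0.2, -0.8, 0.6]
opening: 0.0003
```

```bash
python3 go.py; python3 -c "
from h import *
j=np.load('j.npy')
c=env.camera('top');f=c['frame'][172:302,155:372,::-1]
cv2.imwrite('pics/crop3.png',cv2.resize(f,None,fx=3.6,fy=3.6,interpolation=2))
for y,z in [(0,.0705),(-.0323,.0705),(-.0645,.041),(-.0967,.041)]: print(y,((proj(c,J((0,y,z),j))-[155,172]+.5)*3.6-.5).round())
d=env.camera('scene')
print([(r['at'],r['conf']) for r in env.recognise(d,'cell_front')])"
```

```text
t 19.62 jig [0.0006 0.435 ] z 0.1895 F [ 0.2 -0.8  0.6] op 0.0003 yaw err deg -0.01 tz [-0.001 -0.001 -1.   ]
0 [387. 201.]
-0.0323 [457. 184.]
-0.0645 [527. 184.]
-0.0967 [594. 168.]
[([327.7, 240.9], 0.71), ([308.4, 252.3], 0.61)]
```

View pics/crop3.png

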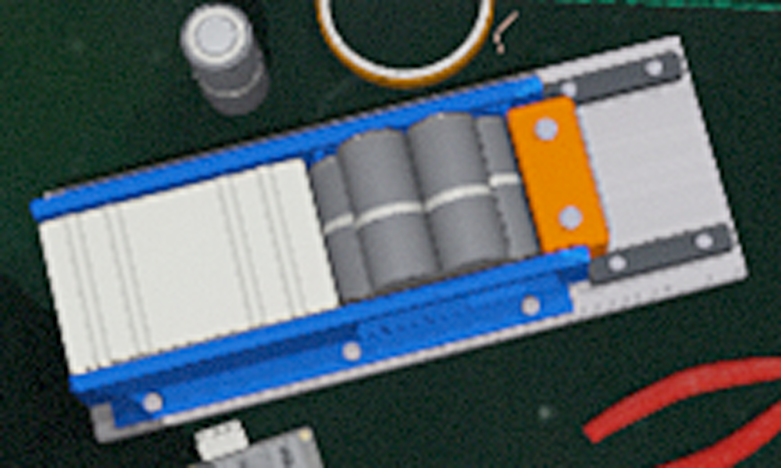

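The top view shows both cells side by side, touching and square to the jig, at (390,210) and (459,193). Their seats project to (387,201) and (457,184), so what little they are off lies mainly along the cans' own length. The clamp is against the course, and the board, cutters, tape and spare cell have not moved.

```bash
python3 -c "
from rig import env
print(env.finish_job())"
```

```text
the job is handed in; nothing more can be done
None
```

The job is handed in at about 19.7 s of the 51 s allowed; `finish_job` reports no verdict.

- **Clamp:** I pushed it in about 16 mm, until it met firm resistance at about 20 N. The bottom course closed up tight against the ledge.
- **Cells:** I rolled the front cell into the far hollow and the rear cell into the near hollow with the closed gripper, without lifting either. The gripper then moved clear of everything.

**Last checks:**
- **Top view:** it shows both cells touching and square, within about 1 mm of their seats along the jig. They sit about 3 mm off centre along their own length, inside the channel. The clamp is still tight.
- **Objects beside the jig:** the spare cell, and the parts of the tape, cutters and board that show in the last picture, had not moved.
- **Scene camera:** the network placed the far cell within 2 pixels of its seat. Its reading for the near cell was weak (confidence 0.26) and about 4 pixels off, and its final second detection matched neither cell. For the near cell I relied on the top picture.
- **Refused moves:** one set of moves was refused early on because I left out the spin value; nothing moved.

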